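# Interleave carved panels on the carrying board

## Task

One carved panel is already lying on the plywood carrying board. Lay the long thin plywood separator sheet flat and square over it, then stack the second carved panel on top of the sheet, carved face up and squarely in line with the first. Set both down rather than dropping them, and leave the first panel where it lies.

Things in the scene. Friction and masses are not known exactly. Their poses are not given: they have to be found in the camera images.
- lower_c (a point): The first carved panel: pale wood block 150 x 52 x 18 mm, raised border, carved rosette and scrolls on top. Lies loose on the carrying board's bearers, underside 26 mm and top 44 mm above the table. Point: its centre, half-way up (9 mm below its top, the border's upper edge, on which the sheet will rest). x = along its length, y = across its width, z = up.
- separator_c (a point): Separator: plain plywood sheet 160 x 60 x 8 mm, about 50 g, lying loose on two bearers 18 mm high, 55 mm either side of its middle; free space beside and under the middle of its long edges. Point: centre, half-way up. x = along its length, y = across its width, z = up; either end may lead. Not the short plywood offcut (85 mm long, same width and thickness), also on bearers.
- panel_c (a point): The second carved panel, like the first: 150 x 52 x 18 mm, about 120 g, lying loose, carved face up, on two bearers 18 mm high, 55 mm either side of its middle. Point: centre, half-way up. x = along its length, y = across its width, z = up; either end may lead. Not the plain uncarved block of the same size, also on bearers.
- carry_board: Carrying board: plywood, 190 x 100 x 10 mm, does not move, with two 16 mm high cross bearers. Origin: centre of its underside, on the table; x = along its length. It and four pairs of bearers (two hold the wrong pieces) stand side by side about 160 mm apart, in any order, pointing roughly away from the robot; none there is over 50 mm high at first.
Things that resemble listed ones, but are neither listed nor needed, are in the scene too. What is shaped like the part that bears separator_c but red is not meant.

How it is judged:
By the outcome, as a careful person would: the job done as asked, in the order asked, and still so for the second after the job is handed in, with the robot touching nothing.
It also fails if it takes over 64 s, if anything falls off the work surface, if the arm or the gripper's body presses on something with over 40 N, if the wrist force passes 120 N, or if a joint passes its speed limit or range.

## Robot

A 6-joint arm with a two-finger parallel gripper is mounted at the origin on the work surface. World frame = base frame: x ahead of the robot, y to its left, z up, the work surface at z = 0. Lengths are in m, angles in degrees, forces in N, time in s.
With the tool pointing down it reaches from about 0.4 to 0.825 m from the base axis. Payload 7 kg.
Tool frame: the origin (TCP) lies midway between the tips of the shut fingers; the grasp point (between the pads) lies 19 mm behind it; z points along the fingers, y is the direction in which the jaws open and shut (so a half turn about z gives the same grasp; the last joint's range is limited). The gripper opens to 88 mm and grips with 3 to 60 N. Pads are 19 mm wide; open, the fingers measure 130 mm over their backs; the gripper's body (78 mm by 193 mm) begins 47 mm behind the grasp point.
Start: joints at [-49.383, 20.546, 0.682, 0, -70.136, -16.507], TCP at [0.276, -0.616, 0.227] pointing down, gripper open.
Joint ranges: [-176.03, 176.03], [-82.01, 121.73], [-58.28, 71.71], [-173.87, 95.51], [-174.79, -0.11], [-173.66, 173.66]. Speed limits (degrees/s): [136.94, 136.94, 172.46, 180, 180, 180].

## Interface

Orientations are given as [roll, pitch, yaw] about the fixed x, y, z axes, in that order (R = Rz(yaw) Ry(pitch) Rx(roll)).
In Python, from plant import sensors, cams, job gives the robot as it stands.
- The arm moves only by the tool move_arm, never from a script. Its argument "commands" is a list of rows, each a list of 7 numbers: the finger opening in cm, from 0 to 8.76, then the shift along the tool's x, y, z in cm, then the turn, a rotation vector about the tool's x, y, z in rad. In form: [[hand, x, y, z, wx, wy, wz], ...]. A call has exactly 8 rows; each row is the pose to reach, as a shift and turn from the pose commanded when the call began, along the tool's axes at that moment; what a row does not reach only later rows make up. A row lasts 1/8 s, in which the tool goes at most 62.5 mm and 10.7 degrees, less where a joint would pass 70% of its speed; a pose out of reach is approached as far as the arm can. A call with a gripper value outside its range is refused whole. The fingers move at their own pace and stop on an object; the grip force is fixed at half the most. Time passes only in rows, so rows that repeat a pose let the fingers close, or fill a call up. It gives the time, the measured TCP pose, the force and the opening at its end, in the units of the state.
- sensors.get_obs(): the state, without advancing time (a new reading comes with each control period).
- cams.snapshot(name): name is "scene" or "top" or "wrist"; returns a dict with "frame" (420x560x3 uint8, red, green, blue), "camera_matrix" (3x3 intrinsics, pixels), "R" (3x3) and "t" (3): a world point X has camera coordinates R X + t. Camera axes: x right, y down, z forward; pixel columns grow to the right and rows downward; lengths in m; the calibration is good to about 2 mm. A picture is of the moment at which its call begins. There is no depth.
- job.close_job(): hands the job in, once; it reports no verdict.
The state is a dict: "clock": time; "joint_pos": joint angles; "qvel": joint speeds; "tau": joint torques, N m; "tool_pos": TCP position; "orientation": TCP orientation; "force": force on the tool from outside, world axes, zero at the start; "moment": the same for the moment, N m; "opening": finger opening in m.
Only numpy, scipy, OpenCV 4.12 (cv2) and the standard library are available. Lean on these libraries where they do the work, as an engineer would, in place of code of your own. Each camera call takes 0.05 s, during which the arm holds its last target.

## Working session

There is one attempt and no reset: what is moved stays moved. The work goes in short steps, Python scripts to look and compute and a tool call to move; the robot and the scene stay as the last step left them, time stands still between calls to the robot, and variables do not carry over. Pictures are saved under pics/ and viewed, and the job is handed in when it is done.

Besides the shell and the picture viewer there is one more tool, called as a command line: name --pt "numbers of a row" for each row, then --argument value for the rest. move_arm: Moves the arm, as the interface text tells. Its arguments: {"type":"object","properties":{"commands":{"type":"array"}},"required":["commands"]}

```bash
ls; mkdir -p pics; python3 - <<'E'
from plant import sensors,cams
import cv2,pickle
print(sensors.get_obs())
S={}
for n in("scene","top","wrist"):
    s=cams.snapshot(n);S[n]=s
    cv2.imwrite(f"pics/{n}0.png",cv2.cvtColor(s["frame"],cv2.COLOR_RGB2BGR)); print(n,s["camera_matrix"],s["R"],s["t"])
pickle.dump(S,open("s0.pkl","wb"))
E
```

```text
pics
{'clock': 0.0, 'joint_pos': array([-4.93814272e+01,  2.05900019e+01,  6.32700346e-01, -2.34210625e-02,
       -7.01355995e+01, -1.65075509e+01]), 'qvel': array([ 0.08212964, -0.07154587, -0.03294632,  0.11098119,  0.07092892,
        0.04579746]), 'tau': array([-2.27573255e-04, -5.82712948e+01,  2.93055761e+01,  6.99759588e+00,
        6.57204859e-03, -1.75033047e-04]), 'tool_pos': array([ 0.27553055, -0.61564739,  0.22562033]), 'orientation': array([ 1.79904671e+02, -5.29029476e-03, -1.55896950e+02]), 'force': array([ 0.18831252, -0.84338326,  1.1057799 ]), 'moment': array([-0.02698573,  0.02640548,  0.01030083]), 'opening': 0.08757114811998003}
scene [[535.45846348   0.         281.42114213]
 [  0.         535.45846348 216.90185206]
 [  0.           0.           1.        ]] [[ 0.21604869  0.97637227 -0.00449043]
 [ 0.57683501 -0.13134823 -0.80623137]
 [-0.78777175  0.17159499 -0.59158332]] [-0.09744154 -0.22624643  1.80135006]
top [[540.19568373   0.         290.02843554]
 [  0.         540.19568373 206.9326198 ]
 [  0.           0.           1.        ]] [[ 0.01892004 -0.99981771 -0.00256377]
 [-0.98940074 -0.01835354 -0.14404623]
 [ 0.14397292  0.00526196 -0.98956764]] [0.01556096 0.47104719 1.63354669]
wrist [[349.91295105   0.         280.62113147]
 [  0.         349.91295105 212.2874271 ]
 [  0.           0.           1.        ]] [[-4.07910177e-01  9.13021736e-01  7.73190736e-04]
 [ 8.85295920e-01  3.95315737e-01  2.44901207e-01]
 [ 2.23294471e-01  1.00582197e-01 -9.69547730e-01]] [ 0.67495436 -0.03068218  0.3898981 ]
```

View pics/top0.png

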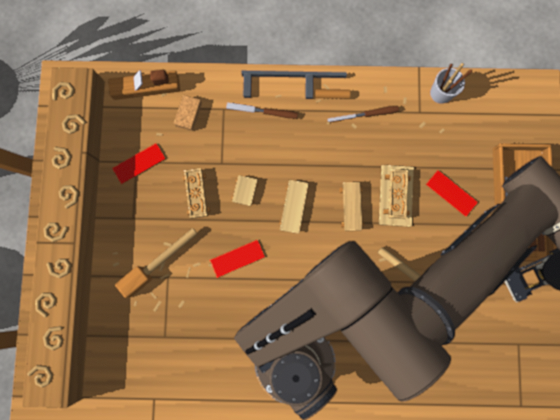

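View pics/scene0.png

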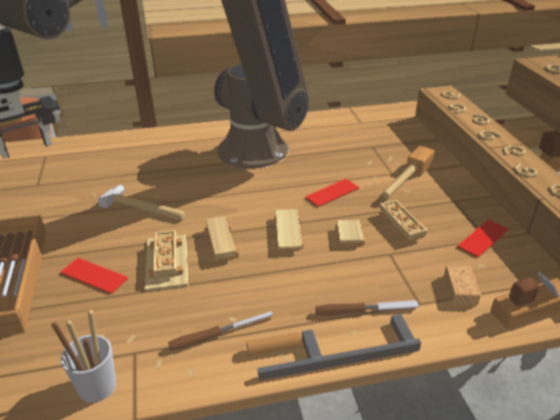

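View pics/wrist0.png

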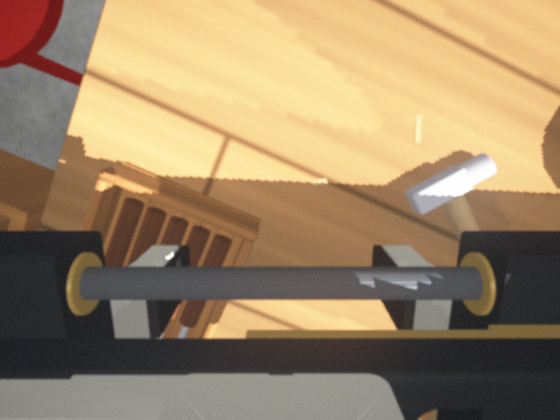

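The top view shows the carved second panel at (195,192), the offcut at (245,190), the two plain pieces at (295,205) and (352,205), and the board with the first panel at (397,195). Red decoys lie nearby. I'll zoom in to tell the sheet from the plain block.

```bash
python3 - <<'E'
import cv2,pickle,numpy as np
S=pickle.load(open("s0.pkl","rb"))
a=cv2.cvtColor(S["top"]["frame"],cv2.COLOR_RGB2BGR)[150:245,170:430]
b=cv2.cvtColor(S["scene"]["frame"],cv2.COLOR_RGB2BGR)[185:300,130:440]
cv2.imwrite("pics/topz.png",cv2.resize(a,None,fx=3,fy=3,interpolation=2))
cv2.imwrite("pics/scz.png",cv2.resize(b,None,fx=2.5,fy=2.5,interpolation=2))
E
```

```text
(no output)
```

View pics/topz.png

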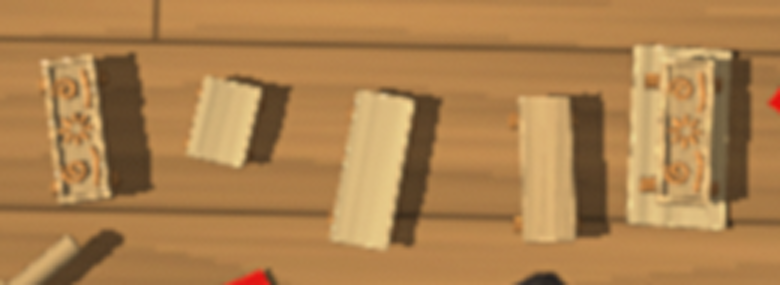

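View pics/scz.png

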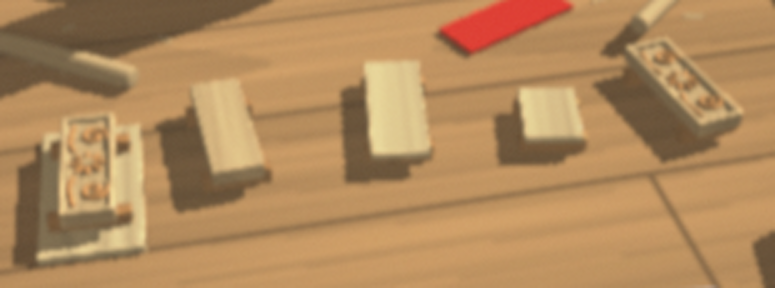

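The sheet is at (295,205): it has the offcut's colour and is thin. The plain uncarved block is at (352,205), thicker and darker.

```bash
cat > h.py <<'E'
import cv2,numpy as np
def ray(s,uv,z):
    uv=np.atleast_2d(uv).astype(float);K,R,t=s["camera_matrix"],s["R"],s["t"]
    d=(np.c_[uv,np.ones(len(uv))]@np.linalg.inv(K).T)@R; c=-R.T@t
    return c+d*((z-c[2])/d[:,2])[:,None]
def proj(s,P):
    p=np.atleast_2d(P)@s["R"].T+s["t"];p=p@s["camera_matrix"].T;return p[:,:2]/p[:,2:]
def rect(s,poly_uv,z):
    P=ray(s,poly_uv,z)[:,:2]
    (c,wh,a)=cv2.minAreaRect((P*1000).astype(np.float32))
    b=cv2.boxPoints((c,wh,a)); e=[b[1]-b[0],b[2]-b[1]]; e=max(e,key=np.linalg.norm)
    y=np.degrees(np.arctan2(e[1],e[0])); y=(y+90)%180-90
    return np.round(c,1),np.round(sorted(wh),1),round(float(y),1)
E
python3 - <<'E'
import pickle
from h import *
S=pickle.load(open("s0.pkl","rb"));s=S["top"]
hsv=cv2.cvtColor(s["frame"],cv2.COLOR_RGB2HSV)
for p in [(195,175),(245,190),(295,205),(352,205),(388,172),(397,195),(270,215),(330,190),(300,170),(330,220),(208,190)]:
    print(p,hsv[p[1]-1:p[1]+2,p[0]-1:p[0]+2].reshape(-1,3).mean(0).round(),s["frame"][p[1],p[0]])
for n in S: print(n,-S[n]["R"].T@S[n]["t"])
m=((hsv[...,1]<125)&(hsv[...,2]>130)).astype(np.uint8)
m=cv2.morphologyEx(m,cv2.MORPH_CLOSE,np.ones((3,3)))
cs,_=cv2.findContours(m[150:245,170:430],cv2.RETR_EXTERNAL,cv2.CHAIN_APPROX_NONE)
for c in cs:
    if cv2.contourArea(c)<150: continue
    c=c[:,0]+[170,150]
    print(c.mean(0),[ (z,rect(s,c,z)) for z in(.026,.036,.044)])
cv2.imwrite("pics/m0.png",cv2.resize(m[150:245,170:430]*255,None,fx=3,fy=3,interpolation=0))
E
```

```text
(195, 175) [ 17. 123. 197.] [199 162 106]
(245, 190) [ 19. 107. 214.] [214 182 124]
(295, 205) [ 20. 107. 221.] [221 188 128]
(352, 205) [ 18. 119. 219.] [220 179 116]
(388, 172) [ 19. 109. 216.] [220 187 128]
(397, 195) [ 16. 144. 185.] [181 132  79]
(270, 215) [ 16. 148. 175.] [175 127  73]
(330, 190) [ 16. 148. 178.] [178 129  74]
(300, 170) [ 15. 148. 182.] [182 131  76]
(330, 220) [ 15. 147. 155.] [160 115  68]
(208, 190) [ 15. 142.  90.] [90 65 40]
scene [ 1.57061168 -0.2436805   0.88280412]
top [0.23057354 0.01560785 1.68439741]
wrist [ 0.21542147 -0.64333566  0.38501705]
[351.98387097 205.59677419] [(0.026, (array([ 479.2, -167.9]), array([ 52.9, 151.1]), 2.4)), (0.036, (array([ 477.7, -166.8]), array([ 52.6, 150.2]), 2.4)), (0.044, (array([ 476.5, -165.9]), array([ 52.4, 149.5]), 2.4))]
[293.64179104 206.02985075] [(0.026, (array([475.1,  13.1]), array([ 62.3, 161.5]), -9.3)), (0.036, (array([473.6,  13.1]), array([ 61.9, 160.6]), -9.3)), (0.044, (array([472.5,  13.1]), array([ 61.6, 159.8]), -9.3))]
[244.40697674 190.11627907] [(0.026, (array([522.3, 168.2]), array([60.8, 87.4]), -12.2)), (0.036, (array([520.6, 167.3]), array([60.4, 86.9]), -12.2)), (0.044, (array([519.2, 166.6]), array([60.1, 86.4]), -12.2))]
[194.69387755 190.59863946] [(0.026, (array([511.7, 322.3]), array([ 55.5, 153. ]), 9.4)), (0.036, (array([510. , 320.4]), array([ 55.1, 152.1]), 9.4)), (0.044, (array([508.6, 318.9]), array([ 54.9, 151.3]), 9.4))]
[395.07446809 195.32978723] [(0.026, (array([ 515.3, -303.8]), array([100.9, 190.1]), -2.8)), (0.036, (array([ 513.6, -301.9]), array([100.3, 189. ]), -2.8)), (0.044, (array([ 512.2, -300.4]), array([ 99.8, 188.1]), -2.8))]
```

View pics/m0.png

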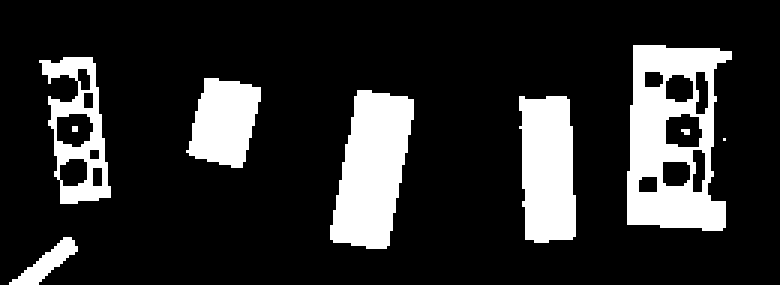

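```bash
cat >> h.py <<'E'
from scipy.spatial.transform import Rotation as Ro
def delta(p,yaw):
    from plant import sensors
    o=sensors.get_obs(); R=Ro.from_euler('xyz',o["orientation"],degrees=True)
    d=R.inv().apply(np.array(p)-o["tool_pos"])*100
    w=(R.inv()*Ro.from_euler('xyz',[180,0,yaw],degrees=True)).as_rotvec()
    print("t",round(o["clock"],2),"pos",o["tool_pos"].round(4),o["orientation"].round(2),"F",o["force"].round(1),"open",round(o["opening"]*100,2))
    print("delta cm",d.round(2),"rot",w.round(4))
E
python3 - <<'E'
from h import *
delta([.595,-.302,.2],-180)
E
```

```text
t 0.15 pos [ 0.2755 -0.6158  0.2258] [ 1.7992e+02 -1.0000e-02 -1.5589e+02] F [-0.1 -0.2  0.2] open 8.74
delta cm [-41.98  15.59   2.6 ] rot [ 1.300e-03 -4.000e-04  4.207e-01]
```

move_arm --pt "8.76 -2.5 0.9 0.2 0 0 0.025" --pt "8.76 -8 3 0.5 0 0 0.08" --pt "8.76 -14 5.2 0.9 0 0 0.14" --pt "8.76 -20 7.4 1.3 0 0 0.2" --pt "8.76 -26 9.6 1.6 0 0 0.26" --pt "8.76 -32 11.9 2 0 0 0.32" --pt "8.76 -38 14.1 2.4 0 0 0.38" --pt "8.76 -42 15.6 2.6 0 0 0.42"

```text
clock: 1.15
tool_pos: [0.5967, -0.3001, 0.2001]
orientation: [180.0, -0.0, -180.0]
force: [-0.3, -0.1, 0.0]
opening: 0.0878
```

move_arm --pt "8.76 0 0 0 0 0 0" --pt "8.76 0 0 0 0 0 0" --pt "8.76 0 0 0 0 0 0" --pt "8.76 0 0 0 0 0 0" --pt "8.76 0 0 0 0 0 0" --pt "8.76 0 0 0 0 0 0" --pt "8.76 0 0 0 0 0 0" --pt "8.76 0 0 0 0 0 0"

```text
clock: 2.15
tool_pos: [0.5953, -0.3022, 0.2006]
orientation: [-180.0, 0.0, -180.0]
force: [-0.4, -0.2, 0.4]
opening: 0.0879
```

```bash
python3 - <<'E'
from plant import cams
from h import *
import pickle
s=cams.snapshot("wrist");pickle.dump(s,open("w1.pkl","wb"))
cv2.imwrite("pics/w1.png",cv2.cvtColor(s["frame"],cv2.COLOR_RGB2BGR))
delta([.595,-.302,.2],-180)
E
```

```text
t 2.2 pos [ 0.5954 -0.3021  0.2006] [ 180.     -0.   -179.95] F [-0.7 -1.   0.9] open 8.8
delta cm [0.04 0.01 0.06] rot [ 0.     -0.      0.0008]
```

View pics/w1.png

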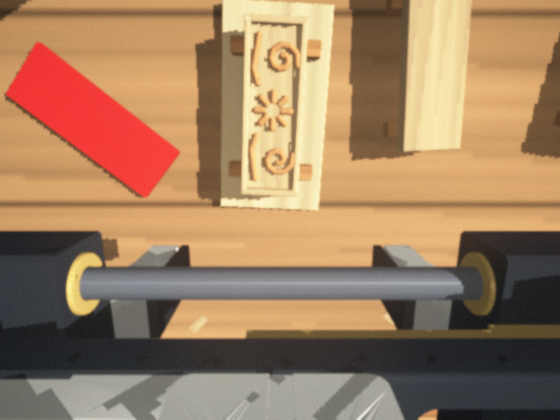

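The wrist view shows the first panel clearly: corners near (245,15), (309,17), (300,193), (242,194). I'll refine these.

```bash
python3 - <<'E'
from h import *
import pickle
s=pickle.load(open("w1.pkl","rb"))
b=cv2.cvtColor(s["frame"],cv2.COLOR_RGB2BGR)
c=cv2.resize(b[0:215,210:345],None,fx=4,fy=4,interpolation=2)
cv2.imwrite("pics/w1a.png",c[:430]);cv2.imwrite("pics/w1b.png",c[430:])
E
```

```text
(no output)
```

View pics/w1a.png

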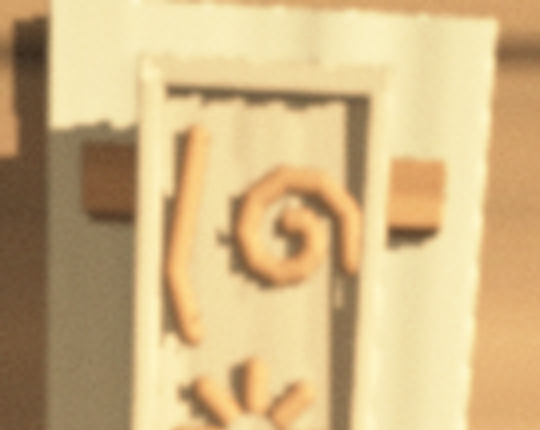

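View pics/w1b.png

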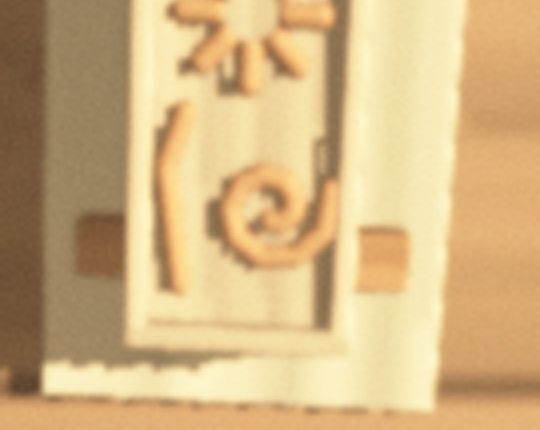

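```bash
python3 - <<'E'
from h import *
import pickle
s=pickle.load(open("w1.pkl","rb"))
print(-s["R"].T@s["t"])
uv=np.array([(138,60),(390,68),(344,782),(126,772)])/4+[210,0]
P=ray(s,uv,.044);print(P.round(4))
print(P.mean(0),np.linalg.norm(np.roll(P,-1,0)-P,axis=1))
for a,b in((0,3),(1,2)):
    d=P[a]-P[b];print("yaw",np.degrees(np.arctan2(d[1],d[0])))
uv=np.array([(46,-5),(498,20),(436,840),(42,825)])/4+[210,0]
Q=ray(s,uv,.010);print("board",Q.mean(0),Q.round(4).tolist(),np.linalg.norm(np.roll(Q,-1,0)-Q,axis=1))
for a,b in((0,3),(1,2)):
    d=Q[a]-Q[b];print("yaw",np.degrees(np.arctan2(d[1],d[0])))
# top cam check
t=pickle.load(open("s0.pkl","rb"))["top"]
print(proj(t,P), "topcrop px", (proj(t,P)-[170,150])*3)
E
```

```text
[ 0.52940415 -0.30283247  0.35984527]
[[ 0.4435 -0.3325  0.044 ]
 [ 0.445  -0.2811  0.044 ]
 [ 0.5934 -0.2889  0.044 ]
 [ 0.5911 -0.3389  0.044 ]]
[ 0.51823551 -0.31035541  0.044     ] [0.05138461 0.14861939 0.05012809 0.14770654]
yaw 177.49691555516674
yaw 177.0146978737683
board [ 0.51858882 -0.30973823  0.01      ] [[0.4212, -0.3559, 0.01], [0.4262, -0.2548, 0.01], [0.6155, -0.2635, 0.01], [0.6116, -0.3648, 0.01]] [0.10126511 0.18953098 0.10133114 0.19061281]
yaw 177.33396626803633
yaw 177.353116801127
[[406.5186619  217.39783684]
 [389.70719834 216.61209198]
 [391.84075866 169.14590139]
 [408.02544452 170.1699346 ]] topcrop px [[709.55598571 202.19351052]
 [659.12159501 199.83627593]
 [665.52227599  57.43770417]
 [714.07633357  60.50980379]]
```

```bash
python3 - <<'E'
from h import *
delta([.555,.013,.2],170.7)
E
```

```text
t 2.2 pos [ 0.5954 -0.3021  0.2006] [ 180.     -0.   -179.95] F [-0.7 -1.   0.9] open 8.8
delta cm [ 4.01 31.51  0.06] rot [ 0.     -0.      0.1632]
```

move_arm --pt "8.76 0.3 2.5 0 0 0 0.01" --pt "8.76 1 8 0 0 0 0.04" --pt "8.76 1.7 13.5 0 0 0 0.07" --pt "8.76 2.4 19 0 0 0 0.1" --pt "8.76 3.1 24.5 0 0 0 0.125" --pt "8.76 3.7 29 0 0 0 0.15" --pt "8.76 4 31.5 0 0 0 0.163" --pt "8.76 4 31.5 0 0 0 0.163"

```text
clock: 3.2
tool_pos: [0.555, 0.0145, 0.2009]
orientation: [180.0, 0.0, 170.9]
force: [-0.3, -0.8, -0.5]
opening: 0.0875
```

move_arm --pt "8.76 0 0 0 0 0 0" --pt "8.76 0 0 0 0 0 0" --pt "8.76 0 0 0 0 0 0" --pt "8.76 0 0 0 0 0 0" --pt "8.76 0 0 0 0 0 0" --pt "8.76 0 0 0 0 0 0" --pt "8.76 0 0 0 0 0 0" --pt "8.76 0 0 0 0 0 0"

```text
clock: 4.2
tool_pos: [0.5551, 0.0128, 0.2006]
orientation: [-180.0, -0.0, 170.7]
force: [0.0, -0.4, 0.8]
opening: 0.0873
```

```bash
python3 - <<'E'
from plant import cams
from h import *
import pickle
s=cams.snapshot("wrist");pickle.dump(s,open("w2.pkl","wb"))
cv2.imwrite("pics/w2.png",cv2.cvtColor(s["frame"],cv2.COLOR_RGB2BGR))
delta([.555,.013,.2],170.7)
hsv=cv2.cvtColor(s["frame"],cv2.COLOR_RGB2HSV)
m=((hsv[...,1]<125)&(hsv[...,2]>130)).astype(np.uint8); m[232:]=0
m=cv2.morphologyEx(m,cv2.MORPH_OPEN,np.ones((3,3)))
cs,_=cv2.findContours(m,cv2.RETR_EXTERNAL,cv2.CHAIN_APPROX_NONE)
for c in cs:
    if cv2.contourArea(c)>2000:
        c=c[:,0];print(c.min(0),c.max(0),cv2.boxPoints(cv2.minAreaRect(c)).round().tolist(),rect(s,c,.026))
E
```

```text
t 4.25 pos [0.5551 0.0129 0.2006] [1.8000e+02 1.0000e-02 1.7071e+02] F [-0.7  0.3  0.1] open 8.74
delta cm [0.01 0.01 0.06] rot [0.     0.0001 0.0002]
[401  82] [480 181] [[400.0, 178.0], [412.0, 78.0], [481.0, 86.0], [469.0, 186.0]] (array([522.3, 167.2]), array([63.6, 88.6]), -11.1)
[12 51] [130 227] [[11.0, 65.0], [75.0, 43.0], [134.0, 214.0], [69.0, 236.0]] (array([ 477.1, -170.8]), array([ 64.3, 157.2]), 2.6)
[229  10] [312 196] [[229.0, 10.0], [309.0, 8.0], [314.0, 195.0], [234.0, 198.0]] (array([475.6,  17. ]), array([ 74. , 162.8]), -9.5)
```

View pics/w2.png

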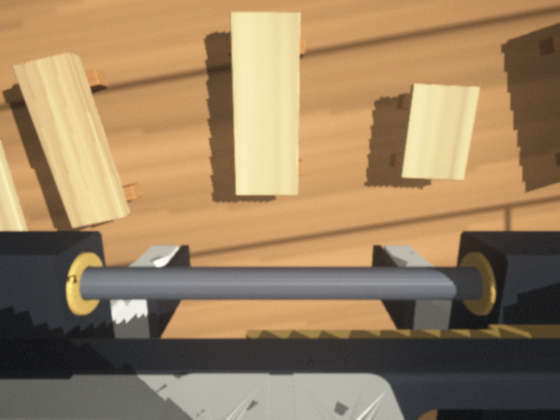

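The sheet is at corners (232,12), (300,12), (298,195), (236,195). The bearer stubs widened the mask, so I'll measure again with the corners.

```bash
python3 - <<'E'
from h import *
import pickle
s=pickle.load(open("w2.pkl","rb"))
hsv=cv2.cvtColor(s["frame"],cv2.COLOR_RGB2HSV)
m=((hsv[...,1]<120)&(hsv[...,2]>185)).astype(np.uint8); m[232:]=0
m=cv2.morphologyEx(m,cv2.MORPH_OPEN,np.ones((11,11)))
cs,_=cv2.findContours(m,cv2.RETR_EXTERNAL,cv2.CHAIN_APPROX_NONE)
for c in cs:
    if cv2.contourArea(c)>8000:
        a=cv2.approxPolyDP(c,6,True)[:,0];c=c[:,0];print(c.min(0),c.max(0),a.tolist(),rect(s,c,.026))
        P=ray(s,a,.026);print(P.round(4),P.mean(0))
uv=np.array([(231.5,11.5),(300.5,12),(298.5,195),(235.5,195)]);P=ray(s,uv,.026);print(P.mean(0),np.linalg.norm(np.roll(P,-1,0)-P,axis=1))
d=P[3]-P[0];e=P[2]-P[1];print([np.degrees(np.arctan2(v[1],v[0])) for v in(d,e)])
delta([.4755,.0135,.06],170.6)
E
```

```text
[15 53] [128 225] [[15, 64], [71, 224], [127, 216], [79, 56]] (array([ 477. , -170.9]), array([ 62.4, 155.7]), 2.8)
[[ 0.4009 -0.2021  0.026 ]
 [ 0.5515 -0.1984  0.026 ]
 [ 0.5526 -0.1413  0.026 ]
 [ 0.4038 -0.144   0.026 ]] [ 0.4772239  -0.17145614  0.026     ]
[230  11] [300 195] [[231, 11], [236, 194], [296, 195], [300, 12]] (array([474.7,  11.6]), array([ 61.2, 161.1]), -9.2)
[[ 0.3904 -0.0043  0.026 ]
 [ 0.5483 -0.0309  0.026 ]
 [ 0.5587  0.0265  0.026 ]
 [ 0.4008  0.0541  0.026 ]] [0.47456435 0.01137377 0.026     ]
[0.47501564 0.01199869 0.026     ] [0.05930586 0.16026854 0.06124221 0.16068029]
[np.float64(-9.90645763574095), np.float64(-9.215238528414064)]
t 4.25 pos [0.5551 0.0129 0.2006] [1.8000e+02 1.0000e-02 1.7071e+02] F [-0.7  0.3  0.1] open 8.74
delta cm [ 7.87 -1.22 14.06] rot [0.     0.0001 0.002 ]
```

move_arm --pt "8.76 2 -0.3 2 0 0 0" --pt "8.76 4.5 -0.8 6 0 0 0" --pt "8.76 7 -1.2 10 0 0 0" --pt "8.76 7.9 -1.4 13 0 0 0.004" --pt "8.76 7.9 -1.4 14 0 0 0.004" --pt "8.76 7.9 -1.4 14 0 0 0.004" --pt "8.76 7.9 -1.4 14 0 0 0.004" --pt "8.76 7.9 -1.4 14 0 0 0.004"

```text
clock: 5.25
tool_pos: [0.4758, 0.012, 0.0614]
orientation: [179.9, 0.1, 170.5]
force: [-0.4, 0.2, 0.7]
opening: 0.0875
```

```bash
python3 - <<'E'
from h import *
delta([.475,.012,.010],170.5)
E
```

```text
t 5.25 pos [0.4758 0.012  0.0614] [1.7995e+02 9.0000e-02 1.7048e+02] F [-0.4  0.2  0.7] open 8.75
delta cm [ 0.09 -0.02  5.14] rot [ 0.0009  0.0015 -0.0004]
```

move_arm --pt "8.76 0 0 1.2 0 0 0" --pt "8.76 0 0 2.8 0 0 0" --pt "8.76 0 0 4.2 0 0 0" --pt "8.76 0 0 5 0 0 0" --pt "8.76 0 0 5.1 0 0 0" --pt "8.76 0 0 5.1 0 0 0" --pt "8.76 0 0 5.1 0 0 0" --pt "8.76 0 0 5.1 0 0 0"

```text
clock: 6.25
tool_pos: [0.4751, 0.0119, 0.0099]
orientation: [180.0, 0.0, 170.5]
force: [0.3, 0.9, 0.1]
opening: 0.0876
```

move_arm --pt "7.5 0 0 0 0 0 0" --pt "6.8 0 0 0 0 0 0" --pt "6.4 0 0 0 0 0 0" --pt "6.1 0 0 0 0 0 0" --pt "5.8 0 0 0 0 0 0" --pt "5.5 0 0 0 0 0 0" --pt "5 0 0 0 0 0 0" --pt "5 0 0 0 0 0 0"

```text
clock: 7.25
tool_pos: [0.4749, 0.0118, 0.0096]
orientation: [180.0, 0.0, 170.5]
force: [0.8, 0.1, -0.1]
opening: 0.0596
```

Gripped at 59.6 mm, the sheet's width. I'll lift it.

move_arm --pt "5 0 0 -0.5 0 0 0" --pt "5 0 0 -1.5 0 0 0" --pt "5 0 0 -3.5 0 0 0" --pt "5 0 0 -6 0 0 0" --pt "5 0 0 -8.5 0 0 0" --pt "5 0 0 -10 0 0 0" --pt "5 0 0 -10.5 0 0 0" --pt "5 0 0 -10.5 0 0 0"

```text
clock: 8.25
tool_pos: [0.4748, 0.0118, 0.1148]
orientation: [180.0, 0.0, 170.5]
force: [0.8, 0.0, -2.1]
opening: 0.0595
```

```bash
python3 - <<'E'
from plant import cams
from h import *
for n in("wrist","scene"):
    s=cams.snapshot(n)
    b=cv2.cvtColor(s["frame"],cv2.COLOR_RGB2BGR)
    if n=="scene": b=cv2.resize(b[100:270,180:400],None,fx=3,fy=3,interpolation=2)
    cv2.imwrite(f"pics/{n}3.png",b)
delta([.518,-.310,.115],177.3)
E
```

```text
t 8.35 pos [0.4744 0.0116 0.1141] [-1.7998e+02 -5.0000e-02  1.7047e+02] F [-0.2  0.1 -0.4] open 5.98
delta cm [ -9.62 -31.    -0.09] rot [-0.0003 -0.0008 -0.1192]
```

View pics/wrist3.png

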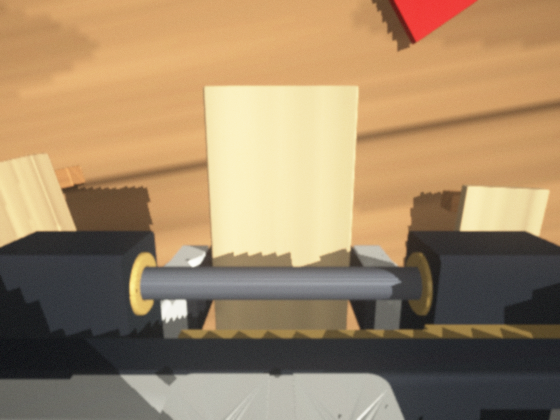

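View pics/scene3.png

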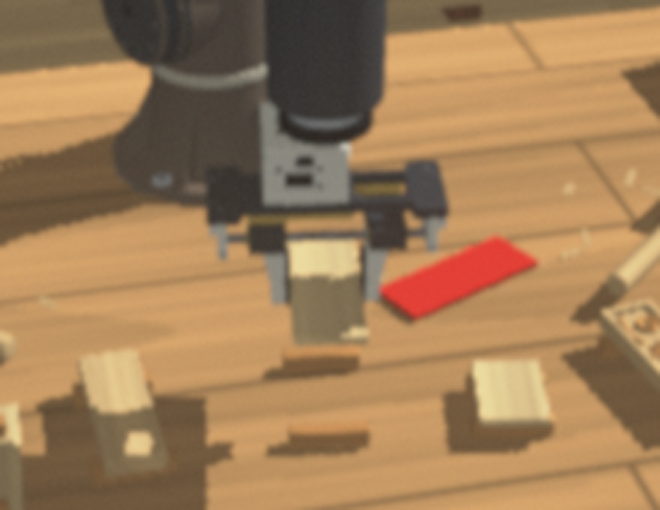

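The sheet is held. Its robot-side end edge is at row 86, columns 205–358. I'll check offset, squareness and tilt from that edge.

```bash
python3 - <<'E'
from plant import cams
from h import *
s=cams.snapshot("wrist")
g=cv2.cvtColor(s["frame"],cv2.COLOR_RGB2HSV)
m=((g[...,1]<120)&(g[...,2]>185)).astype(np.uint8)
for r in(95,110,150,200,235):
    x=np.where(m[r,190:375])[0]+190;print(r,x.min(),x.max())
for c in(215,250,280,310,350): print(c,np.where(m[60:140,c])[0].min()+60)
from plant import sensors
o=sensors.get_obs();R=Ro.from_euler('xyz',o["orientation"],degrees=True)
z=o["tool_pos"][2]+.0124+.004
for h in(z-.004,z,z+.004):
  P=ray(s,[(205.5,86.5),(357.5,86),(212,200),(353,200)],h); print(round(h,4),((R.inv().apply(P-o["tool_pos"]))*1000).round(1).tolist())
E
```

```text
95 203 359
110 204 371
150 206 356
200 208 355
235 197 352
215 85
250 85
280 85
310 84
350 84
0.1263 [[80.2, -30.6, -12.3], [80.3, 29.8, -12.3], [34.0, -30.2, -12.3], [34.0, 30.3, -12.4]]
0.1303 [[79.8, -29.8, -16.3], [79.9, 29.0, -16.3], [34.9, -29.4, -16.3], [34.9, 29.5, -16.4]]
0.1343 [[79.4, -29.0, -20.3], [79.5, 28.2, -20.3], [35.8, -28.6, -20.3], [35.7, 28.7, -20.4]]
```

Level, square and centred to within 0.5 mm. Now I'll carry it over.

move_arm --pt "5 -0.3 -1 0 0 0 -0.004" --pt "5 -1 -3.2 0 0 0 -0.012" --pt "5 -2 -6.5 0 0 0 -0.025" --pt "5 -3.1 -10 0 0 0 -0.038" --pt "5 -4.2 -13.5 0 0 0 -0.052" --pt "5 -5.3 -17 0 0 0 -0.065" --pt "5 -6.4 -20.5 0 0 0 -0.079" --pt "5 -7.4 -24 0 0 0 -0.092"

```text
clock: 9.4
tool_pos: [0.5078, -0.239, 0.114]
orientation: [-180.0, -0.1, 175.8]
force: [0.3, 1.4, -1.0]
opening: 0.0593
```

```bash
python3 - <<'E'
from h import *
delta([.518,-.310,.08],177.3)
E
```

```text
t 9.4 pos [ 0.5078 -0.239   0.114 ] [-1.8000e+02 -6.0000e-02  1.7577e+02] F [ 0.3  1.4 -1. ] open 5.93
delta cm [-1.54 -7.    3.4 ] rot [-0.     -0.001  -0.0267]
```

move_arm --pt "5 -0.6 -2.8 0 0 0 -0.01" --pt "5 -1.1 -5 0.5 0 0 -0.019" --pt "5 -1.4 -6.5 1.3 0 0 -0.025" --pt "5 -1.5 -7 2.2 0 0 -0.027" --pt "5 -1.5 -7 3 0 0 -0.027" --pt "5 -1.5 -7 3.4 0 0 -0.027" --pt "5 -1.5 -7 3.4 0 0 -0.027" --pt "5 -1.5 -7 3.4 0 0 -0.027"

```text
clock: 10.4
tool_pos: [0.5183, -0.3078, 0.081]
orientation: [-180.0, 0.0, 177.3]
force: [-0.6, -0.1, -1.0]
opening: 0.0596
```

```bash
python3 - <<'E'
from h import *
delta([.518,-.310,.0365],177.3)
E
```

```text
t 10.4 pos [ 0.5183 -0.3078  0.081 ] [-1.7999e+02  3.0000e-02  1.7733e+02] F [-0.6 -0.1 -1. ] open 5.96
delta cm [ 0.02 -0.22  4.45] rot [-0.0002  0.0006  0.0006]
```

move_arm --pt "5 0 -0.1 0.6 0 0 0" --pt "5 0 -0.2 1.5 0 0 0" --pt "5 0 -0.2 2.5 0 0 0" --pt "5 0 -0.2 3.3 0 0 0" --pt "5 0 -0.2 3.8 0 0 0" --pt "5 0 -0.2 4 0 0 0" --pt "5 0 -0.2 4 0 0 0" --pt "5 0 -0.2 4 0 0 0"

```text
clock: 11.4
tool_pos: [0.518, -0.3102, 0.0409]
orientation: [-180.0, 0.0, 177.3]
force: [-0.3, 0.4, -0.7]
opening: 0.0597
```

```bash
python3 - <<'E'
from h import *
delta([.518,-.310,.0355],177.3)
E
```

```text
t 11.4 pos [ 0.518  -0.3102  0.0409] [-1.7999e+02  3.0000e-02  1.7730e+02] F [-0.3  0.4 -0.7] open 5.97
delta cm [0.01 0.02 0.54] rot [-0.0001  0.0006 -0.    ]
```

move_arm --pt "5 0 0 0.1 0 0 0" --pt "5 0 0 0.2 0 0 0" --pt "5 0 0 0.3 0 0 0" --pt "5 0 0 0.4 0 0 0" --pt "5 0 0 0.45 0 0 0" --pt "5 0 0 0.5 0 0 0" --pt "5 0 0 0.5 0 0 0" --pt "5 0 0 0.5 0 0 0"

```text
clock: 12.4
tool_pos: [0.5178, -0.3101, 0.0356]
orientation: [-180.0, 0.0, 177.3]
force: [-0.5, 0.2, -0.1]
opening: 0.0595
```

move_arm --pt "5 0 0 0.02 0 0 0" --pt "5 0 0 0.04 0 0 0" --pt "5 0 0 0.06 0 0 0" --pt "5 0 0 0.06 0 0 0" --pt "5 0 0 0.06 0 0 0" --pt "5 0 0 0.06 0 0 0" --pt "5 0 0 0.06 0 0 0" --pt "5 0 0 0.06 0 0 0"

```text
clock: 13.4
tool_pos: [0.5178, -0.3101, 0.0355]
orientation: [-180.0, 0.0, 177.3]
force: [-2.1, 1.1, 6.4]
opening: 0.0596
```

```bash
python3 - <<'E'
from plant import cams
from h import *
delta([.518,-.310,.0355],177.3)
s=cams.snapshot("scene")
b=cv2.cvtColor(s["frame"],cv2.COLOR_RGB2BGR)
b=cv2.resize(b[190:310,90:240],None,fx=4,fy=4,interpolation=2)
cv2.imwrite("pics/sc4.png",b)
E
```

```text
t 13.4 pos [ 0.5178 -0.3101  0.0355] [-1.7999e+02  1.0000e-02  1.7730e+02] F [-2.1  1.1  6.4] open 5.96
delta cm [-0.02  0.01  0.  ] rot [-0.0001  0.0002  0.0001]
```

View pics/sc4.png

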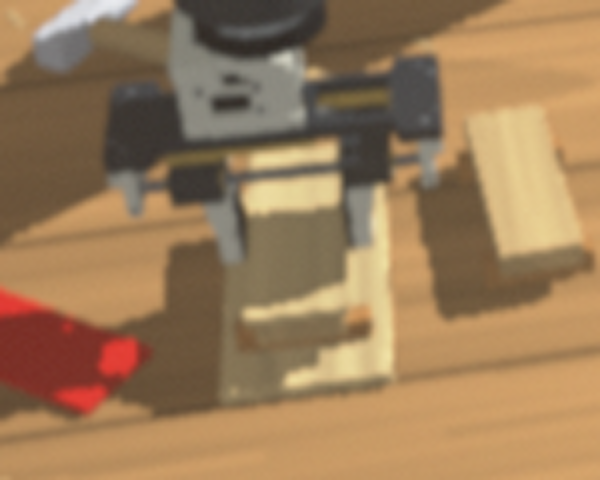

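Contact reads +6.4 N, and the sheet lies flat on the panel. I'll release and raise the arm.

move_arm --pt "5.9 0 0 -0.04 0 0 0" --pt "6.1 0 0 -0.04 0 0 0" --pt "6.4 0 0 -0.04 0 0 0" --pt "7 0 0 -0.04 0 0 0" --pt "7.8 0 0 -0.04 0 0 0" --pt "8.76 0 0 -0.04 0 0 0" --pt "8.76 0 0 -0.04 0 0 0" --pt "8.76 0 0 -0.04 0 0 0"

```text
clock: 14.45
tool_pos: [0.5178, -0.3101, 0.0354]
orientation: [-180.0, -0.0, 177.3]
force: [-0.5, -0.4, 0.0]
opening: 0.0878
```

move_arm --pt "8.76 0 0 -0.5 0 0 0" --pt "8.76 0 0 -2 0 0 0" --pt "8.76 0 0 -5 0 0 0" --pt "8.76 -1.5 0 -9 0 0 0" --pt "8.76 -4.5 0 -13 0 0 0" --pt "8.76 -7 0 -15.5 0 0 0" --pt "8.76 -8 0 -16.4 0 0 0" --pt "8.76 -8 0 -16.4 0 0 0"

```text
clock: 15.45
tool_pos: [0.5977, -0.3137, 0.1995]
orientation: [180.0, 0.0, 177.3]
force: [-0.8, 0.8, 0.0]
opening: 0.0877
```

move_arm --pt "8.76 0 0 0 0 0 0" --pt "8.76 0 0 0 0 0 0" --pt "8.76 0 0 0 0 0 0" --pt "8.76 0 0 0 0 0 0" --pt "8.76 0 0 0 0 0 0" --pt "8.76 0 0 0 0 0 0" --pt "8.76 0 0 0 0 0 0" --pt "8.76 0 0 0 0 0 0"

```text
clock: 16.45
tool_pos: [0.5978, -0.3138, 0.1994]
orientation: [-180.0, 0.0, 177.3]
force: [-0.2, -0.0, 0.3]
opening: 0.0874
```

```bash
python3 - <<'E'
from plant import cams
from h import *
import pickle
delta([.595,.32,.2],-170.6)
s=cams.snapshot("wrist");pickle.dump(s,open("w5.pkl","wb"))
b=cv2.cvtColor(s["frame"],cv2.COLOR_RGB2BGR)
cv2.imwrite("pics/w5.png",cv2.resize(b[0:230,190:370],None,fx=2.6,fy=2.6,interpolation=2))
E
```

```text
t 16.45 pos [ 0.5978 -0.3138  0.1994] [-180.     0.   177.3] F [-0.2 -0.   0.3] open 8.74
delta cm [ 3.26 63.3  -0.07] rot [-0.      0.     -0.2112]
```

View pics/w5.png

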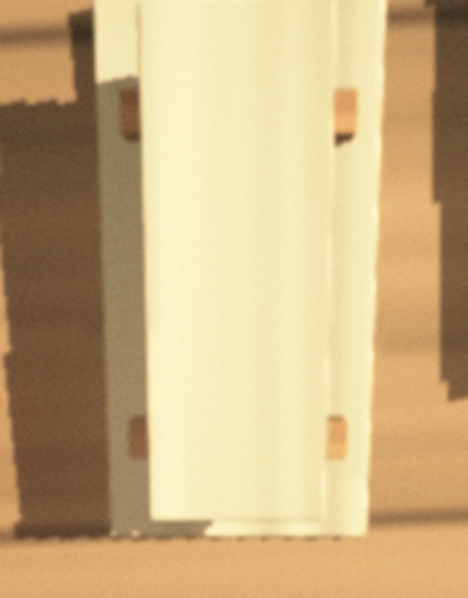

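```bash
python3 - <<'E'
from h import *
import pickle
s=pickle.load(open("w5.pkl","rb"))
uv=np.array([(150,521),(324,523),(138,5),(336,5)])/2.6+[190,0]
P=ray(s,uv,.052);print(P.round(4))
for a,b in((0,2),(1,3)):
    d=P[a]-P[b];print(np.degrees(np.arctan2(d[1],d[0])))
e=P[:2].mean(0);a=np.radians(-2.7);print("width",np.linalg.norm(P[0]-P[1]),np.linalg.norm(P[2]-P[3]),"centre",e-.08*np.array([np.cos(a),np.sin(a),0]))
# board corners visible
uv=np.array([(110,535),(368,535)])/2.6+[190,0];Q=ray(s,uv,.010);print(Q.mean(0)-.095*np.array([np.cos(a),np.sin(a),0]))
E
```

```text
[[ 0.597  -0.3442  0.052 ]
 [ 0.6006 -0.2844  0.052 ]
 [ 0.4379 -0.3366  0.052 ]
 [ 0.4408 -0.2769  0.052 ]]
-2.75425960250664
-2.6655473304419997
width 0.060002614743152397 0.05975114901006966 centre [ 0.51885946 -0.31053117  0.052     ]
[ 0.51830214 -0.30969519  0.01      ]
```

The sheet measures square (yaw −2.7°) and centred to within 1 mm of the first panel. Next is the second panel.

```bash
python3 - <<'E'
from h import *
delta([.587,.333,.2],-170.6)
E
```

```text
t 16.5 pos [ 0.5977 -0.3139  0.1994] [-180.     0.   177.3] F [ 0.2 -0.5 -0.5] open 8.78
delta cm [ 4.130e+00  6.457e+01 -6.000e-02] rot [-0.      0.     -0.2113]
```

move_arm --pt "8.76 0.1 2 0 0 0 -0.007" --pt "8.76 0.4 6.5 0 0 0 -0.02" --pt "8.76 0.8 12 0 0 0 -0.04" --pt "8.76 1.1 17.5 0 0 0 -0.058" --pt "8.76 1.5 23 0 0 0 -0.075" --pt "8.76 1.8 28.5 0 0 0 -0.094" --pt "8.76 2.2 34 0 0 0 -0.11" --pt "8.76 2.5 39.5 0 0 0 -0.13"

```text
clock: 17.5
tool_pos: [0.5907, 0.0844, 0.1997]
orientation: [180.0, 0.0, -175.2]
force: [1.1, -0.4, 0.0]
opening: 0.0877
```

```bash
python3 - <<'E'
from h import *
delta([.587,.333,.2],-170.6)
E
```

```text
t 17.5 pos [0.5907 0.0844 0.1997] [ 1.7998e+02  4.0000e-02 -1.7518e+02] F [ 1.1 -0.4  0. ] open 8.77
delta cm [-1.73e+00  2.48e+01 -2.00e-02] rot [ 0.0003  0.0006 -0.0799]
```

move_arm --pt "8.76 -0.4 5.5 0 0 0 -0.018" --pt "8.76 -0.8 11 0 0 0 -0.035" --pt "8.76 -1.1 16.5 0 0 0 -0.053" --pt "8.76 -1.5 21.5 0 0 0 -0.07" --pt "8.76 -1.7 24.2 0 0 0 -0.08" --pt "8.76 -1.7 24.8 0 0 0 -0.08" --pt "8.76 -1.7 24.8 0 0 0 -0.08" --pt "8.76 -1.7 24.8 0 0 0 -0.08"

```text
clock: 18.5
tool_pos: [0.5879, 0.3293, 0.1996]
orientation: [-180.0, -0.0, -170.7]
force: [0.5, 0.6, -0.3]
opening: 0.0873
```

move_arm --pt "8.76 0 0 0 0 0 0" --pt "8.76 0 0 0 0 0 0" --pt "8.76 0 0 0 0 0 0" --pt "8.76 0 0 0 0 0 0" --pt "8.76 0 0 0 0 0 0" --pt "8.76 0 0 0 0 0 0" --pt "8.76 0 0 0 0 0 0" --pt "8.76 0 0 0 0 0 0"

```text
clock: 19.5
tool_pos: [0.5878, 0.3305, 0.1993]
orientation: [-180.0, -0.0, -170.7]
force: [-0.3, 0.6, 0.1]
opening: 0.0878
```

```bash
python3 - <<'E'
from plant import cams
from h import *
import pickle
delta([.587,.333,.2],-170.6)
s=cams.snapshot("wrist");pickle.dump(s,open("w6.pkl","wb"))
b=cv2.cvtColor(s["frame"],cv2.COLOR_RGB2BGR)
cv2.imwrite("pics/w6.png",cv2.resize(b[0:225,190:370],None,fx=2.6,fy=2.6,interpolation=2))
E
```

```text
t 19.5 pos [0.5878 0.3305 0.1993] [-180.     -0.   -170.67] F [-0.3  0.6  0.1] open 8.78
delta cm [ 0.04  0.26 -0.07] rot [-0.     -0.0001 -0.0012]
```

View pics/w6.png

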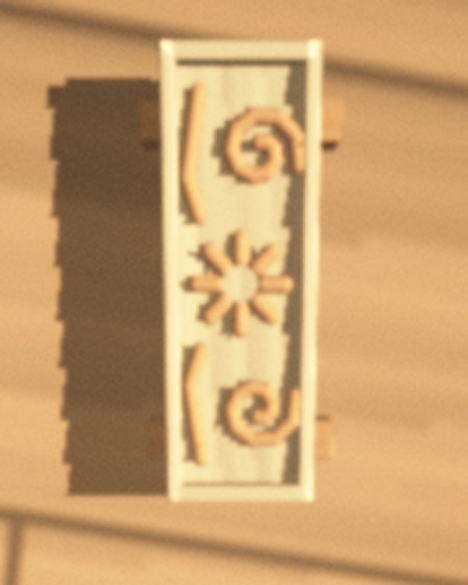

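The panel's corners in this crop are near (161,40), (322,40), (313,500) and (170,500).

```bash
python3 - <<'E'
from h import *
import pickle
s=pickle.load(open("w6.pkl","rb"))
g=cv2.cvtColor(s["frame"],cv2.COLOR_RGB2HSV)
m=((g[...,1]<125)&(g[...,2]>150)).astype(np.uint8);m[232:]=0;m[:,:200]=0;m[:,360:]=0
m=cv2.morphologyEx(m,cv2.MORPH_CLOSE,np.ones((15,15)));m=cv2.morphologyEx(m,cv2.MORPH_OPEN,np.ones((9,9)))
c=max(cv2.findContours(m,0,1)[0],key=cv2.contourArea)[:,0];print(c.min(0),c.max(0),rect(s,c,.036))
uv=np.array([(160.5,39.5),(322,40),(313,500),(170,500)])/2.6+[190,0]
P=ray(s,uv,.036);print(P.round(4),P.mean(0),np.linalg.norm(np.roll(P,-1,0)-P,axis=1))
for a,b in((3,0),(2,1)):
    d=P[a]-P[b];print(np.degrees(np.arctan2(d[1],d[0])))
c=P.mean(0)
delta([c[0],c[1],.07],-170.7)
E
```

```text
[200   0] [359 231] (array([523.6, 318. ]), array([153.3, 199.2]), 9.3)
[[0.4402 0.2811 0.036 ]
 [0.432  0.3321 0.036 ]
 [0.5797 0.3566 0.036 ]
 [0.5881 0.3057 0.036 ]] [0.50998319 0.31887512 0.036     ] [0.05171354 0.14977089 0.05156456 0.14993232]
9.449153830192417
9.392410976272997
t 19.55 pos [0.5878 0.3305 0.1993] [-180.     -0.   -170.67] F [-0.   0.6 -1.1] open 8.73
delta cm [ 7.87  0.12 12.93] rot [-0.     -0.      0.0005]
```

move_arm --pt "8.76 2 0 2 0 0 0" --pt "8.76 4.5 0.1 6 0 0 0" --pt "8.76 7 0.1 10 0 0 0.001" --pt "8.76 7.9 0.1 12.4 0 0 0.001" --pt "8.76 7.9 0.1 12.9 0 0 0.001" --pt "8.76 7.9 0.1 12.9 0 0 0.001" --pt "8.76 7.9 0.1 12.9 0 0 0.001" --pt "8.76 7.9 0.1 12.9 0 0 0.001"

```text
clock: 20.55
tool_pos: [0.5104, 0.319, 0.0712]
orientation: [179.9, 0.1, -170.7]
force: [-0.7, -0.9, 0.2]
opening: 0.0875
```

```bash
python3 - <<'E'
from h import *
delta([.510,.3189,.021],-170.6)
E
```

```text
t 20.55 pos [0.5104 0.319  0.0712] [ 1.7995e+02  7.0000e-02 -1.7075e+02] F [-0.7 -0.9  0.2] open 8.75
delta cm [ 0.05 -0.01  5.02] rot [ 0.001   0.0013 -0.0025]
```

move_arm --pt "8.76 0 0 1.2 0 0 -0.002" --pt "8.76 0 0 2.8 0 0 -0.002" --pt "8.76 0 0 4.2 0 0 -0.002" --pt "8.76 0 0 4.9 0 0 -0.002" --pt "8.76 0 0 5 0 0 -0.002" --pt "8.76 0 0 5 0 0 -0.002" --pt "8.76 0 0 5 0 0 -0.002" --pt "8.76 0 0 5 0 0 -0.002"

```text
clock: 21.55
tool_pos: [0.5099, 0.3188, 0.0208]
orientation: [180.0, 0.0, -170.6]
force: [-0.6, 0.3, 1.1]
opening: 0.0878
```

move_arm --pt "7.5 0 0 0 0 0 0" --pt "6.5 0 0 0 0 0 0" --pt "5.8 0 0 0 0 0 0" --pt "5.4 0 0 0 0 0 0" --pt "5 0 0 0 0 0 0" --pt "4.6 0 0 0 0 0 0" --pt "4.2 0 0 0 0 0 0" --pt "4.2 0 0 0 0 0 0"

```text
clock: 22.55
tool_pos: [0.5097, 0.3187, 0.0203]
orientation: [180.0, 0.0, -170.6]
force: [-0.5, 0.2, -0.1]
opening: 0.0514
```

move_arm --pt "4.2 0 0 -0.5 0 0 0" --pt "4.2 0 0 -1.5 0 0 0" --pt "4.2 0 0 -3.5 0 0 0" --pt "4.2 0 0 -6 0 0 0" --pt "4.2 0 0 -8.5 0 0 0" --pt "4.2 0 0 -9.8 0 0 0" --pt "4.2 0 0 -10 0 0 0" --pt "4.2 0 0 -10 0 0 0"

```text
clock: 23.55
tool_pos: [0.5093, 0.3183, 0.1197]
orientation: [-180.0, -0.0, -170.6]
force: [0.8, -0.2, -2.1]
opening: 0.0517
```

```bash
python3 - <<'E'
from plant import cams,sensors
from h import *
s=cams.snapshot("wrist")
cv2.imwrite("pics/w7.png",cv2.cvtColor(s["frame"],cv2.COLOR_RGB2BGR))
g=cv2.cvtColor(s["frame"],cv2.COLOR_RGB2HSV)
for r in(100,110,150,200,230):
    print(r,[ (int(x)+180) for x in np.where(np.abs(np.diff(g[r,180:380,2].astype(int)))>25)[0]])
for c in(225,250,310,335): print(c,np.where(np.abs(np.diff(g[50:150,c,2].astype(int)))>12)[0]+50)
delta([.5183,-.310,.12],177.3)
E
```

```text
100 []
110 []
150 [217, 232, 241, 319, 320, 333, 334]
200 [231, 232, 234, 268, 316, 317, 331, 332]
230 [220, 341]
225 [ 91  92  98  99 100]
250 [ 66  67  68  69  70  94  99 100 101]
310 [56 57 58]
335 [115 116]
t 23.6 pos [0.5093 0.3182 0.1194] [-1.7996e+02 -7.0000e-02 -1.7063e+02] F [ 0.1  0.2 -1.9] open 5.2
delta cm [  9.34 -62.13   0.  ] rot [-0.0009 -0.0012  0.2107]
```

View pics/w7.png

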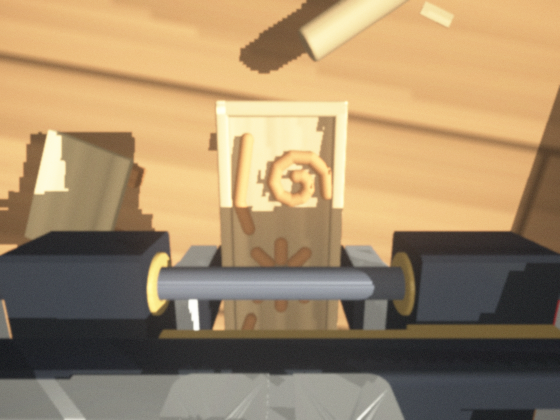

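The panel is held carved face up. Its end edge is at row 101, columns 216–348.

```bash
python3 - <<'E'
from plant import cams,sensors
from h import *
s=cams.snapshot("wrist");o=sensors.get_obs();R=Ro.from_euler('xyz',o["orientation"],degrees=True)
b=cv2.cvtColor(s["frame"],cv2.COLOR_RGB2BGR)
cv2.imwrite("pics/w8.png",cv2.resize(b[90:230,205:360],None,fx=4,fy=4,interpolation=2))
for h in(.0137,.0157,.0177):
  P=ray(s,[(216.5,100.5),(348.5,101),(219.5,205),(343,205)],o["tool_pos"][2]+h); print(h,((R.inv().apply(P-o["tool_pos"]))*1000).round(1).tolist())
E
```

```text
0.0137 [[75.0, -26.1, -13.6], [74.8, 26.4, -13.6], [32.4, -26.8, -13.6], [32.4, 26.0, -13.7]]
0.0157 [[74.9, -25.8, -15.6], [74.7, 26.0, -15.6], [32.9, -26.4, -15.6], [32.9, 25.7, -15.7]]
0.0177 [[74.8, -25.4, -17.6], [74.6, 25.6, -17.6], [33.3, -26.0, -17.6], [33.3, 25.3, -17.7]]
```

View pics/w8.png

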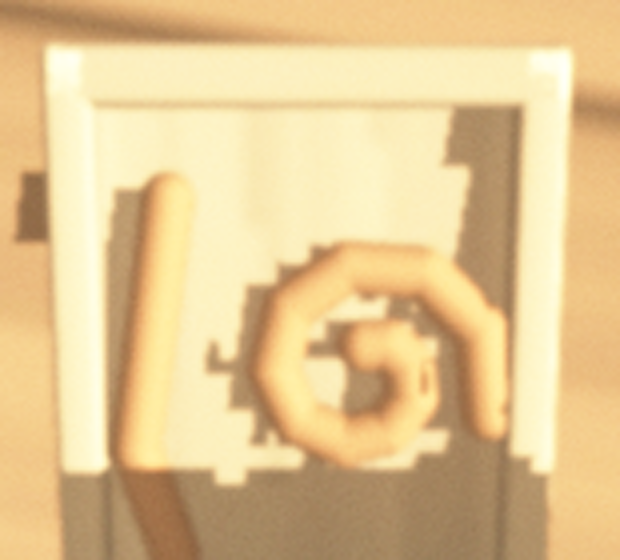

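Centred and level. Carrying it across.

move_arm --pt "4.2 0.15 -1 0 0 0 0.003" --pt "4.2 0.5 -3.3 0 0 0 0.011" --pt "4.2 1 -7 0 0 0 0.024" --pt "4.2 1.7 -11.2 0 0 0 0.038" --pt "4.2 2.3 -15.4 0 0 0 0.052" --pt "4.2 2.9 -19.6 0 0 0 0.066" --pt "4.2 3.6 -23.8 0 0 0 0.081" --pt "4.2 4.2 -28 0 0 0 0.095"

```text
clock: 24.65
tool_pos: [0.513, 0.0328, 0.1204]
orientation: [-180.0, -0.0, -176.1]
force: [0.5, 0.1, -1.3]
opening: 0.0516
```

```bash
python3 - <<'E'
from h import *
delta([.5182,-.310,.12],177.3)
E
```

```text
t 24.65 pos [0.513  0.0328 0.1204] [-1.8000e+02 -1.0000e-02 -1.7614e+02] F [ 0.5  0.1 -1.3] open 5.16
delta cm [  1.79 -34.24   0.04] rot [-0.000e+00 -1.000e-04  1.146e-01]
```

move_arm --pt "4.2 0.2 -4.2 0 0 0 0.014" --pt "4.2 0.45 -8.4 0 0 0 0.028" --pt "4.2 0.65 -12.6 0 0 0 0.042" --pt "4.2 0.9 -16.8 0 0 0 0.056" --pt "4.2 1.1 -21 0 0 0 0.07" --pt "4.2 1.3 -25.2 0 0 0 0.084" --pt "4.2 1.5 -29 0 0 0 0.097" --pt "4.2 1.65 -31.5 0 0 0 0.106"

```text
clock: 25.65
tool_pos: [0.5174, -0.2823, 0.1201]
orientation: [180.0, -0.0, 177.7]
force: [0.7, 0.5, -1.4]
opening: 0.0518
```

```bash
python3 - <<'E'
from h import *
delta([.5182,-.310,.08],177.3)
E
```

```text
t 25.65 pos [ 0.5174 -0.2823  0.1201] [ 1.8000e+02 -4.0000e-02  1.7772e+02] F [ 0.7  0.5 -1.4] open 5.18
delta cm [-0.19 -2.76  4.01] rot [ 0.0001 -0.0006  0.0074]
```

move_arm --pt "4.2 -0.1 -1.6 0 0 0 0.005" --pt "4.2 -0.2 -2.6 0.4 0 0 0.007" --pt "4.2 -0.2 -2.8 1.3 0 0 0.007" --pt "4.2 -0.2 -2.8 2.5 0 0 0.007" --pt "4.2 -0.2 -2.8 3.5 0 0 0.007" --pt "4.2 -0.2 -2.8 4 0 0 0.007" --pt "4.2 -0.2 -2.8 4 0 0 0.007" --pt "4.2 -0.2 -2.8 4 0 0 0.007"

```text
clock: 26.65
tool_pos: [0.5204, -0.3079, 0.0807]
orientation: [-180.0, 0.0, 177.5]
force: [0.4, -0.5, -0.7]
opening: 0.0517
```

```bash
python3 - <<'E'
from h import *
delta([.5182,-.310,.0545],177.3)
E
```

```text
t 26.65 pos [ 0.5204 -0.3079  0.0807] [-1.7999e+02  3.0000e-02  1.7749e+02] F [ 0.4 -0.5 -0.7] open 5.17
delta cm [ 0.21 -0.22  2.62] rot [-0.0002  0.0005  0.0032]
```

move_arm --pt "4.2 0.1 -0.1 0.3 0 0 0.003" --pt "4.2 0.2 -0.2 0.8 0 0 0.003" --pt "4.2 0.2 -0.2 1.3 0 0 0.003" --pt "4.2 0.2 -0.2 1.8 0 0 0.003" --pt "4.2 0.2 -0.2 2.1 0 0 0.003" --pt "4.2 0.2 -0.2 2.2 0 0 0.003" --pt "4.2 0.2 -0.2 2.2 0 0 0.003" --pt "4.2 0.2 -0.2 2.2 0 0 0.003"

```text
clock: 27.65
tool_pos: [0.5181, -0.3099, 0.0585]
orientation: [-180.0, 0.0, 177.3]
force: [-0.3, -0.3, -0.9]
opening: 0.0519
```

```bash
python3 - <<'E'
from h import *
delta([.5182,-.310,.0545],177.3)
E
```

```text
t 27.65 pos [ 0.5181 -0.3099  0.0585] [-1.800e+02  2.000e-02  1.773e+02] F [-0.3 -0.3 -0.9] open 5.19
delta cm [-0.01 -0.01  0.4 ] rot [-0.0001  0.0003 -0.0001]
```

move_arm --pt "4.2 0 0 0.1 0 0 0" --pt "4.2 0 0 0.18 0 0 0" --pt "4.2 0 0 0.24 0 0 0" --pt "4.2 0 0 0.3 0 0 0" --pt "4.2 0 0 0.35 0 0 0" --pt "4.2 0 0 0.38 0 0 0" --pt "4.2 0 0 0.38 0 0 0" --pt "4.2 0 0 0.38 0 0 0"

```text
clock: 28.65
tool_pos: [0.518, -0.3098, 0.0546]
orientation: [180.0, -0.0, 177.3]
force: [0.2, -0.4, -1.3]
opening: 0.0518
```

move_arm --pt "4.2 0 0 0.02 0 0 0" --pt "4.2 0 0 0.04 0 0 0" --pt "4.2 0 0 0.05 0 0 0" --pt "4.2 0 0 0.06 0 0 0" --pt "4.2 0 0 0.06 0 0 0" --pt "4.2 0 0 0.06 0 0 0" --pt "4.2 0 0 0.06 0 0 0" --pt "4.2 0 0 0.06 0 0 0"

```text
clock: 29.65
tool_pos: [0.5181, -0.3099, 0.0543]
orientation: [-180.0, 0.0, 177.3]
force: [-1.2, 2.0, 5.1]
opening: 0.0518
```

Contact at about 5 N. I'll release slowly and lift straight up.

move_arm --pt "5.1 0 0 -0.04 0 0 0" --pt "5.3 0 0 -0.04 0 0 0" --pt "5.6 0 0 -0.04 0 0 0" --pt "6.2 0 0 -0.04 0 0 0" --pt "7.2 0 0 -0.04 0 0 0" --pt "8.2 0 0 -0.04 0 0 0" --pt "8.76 0 0 -0.04 0 0 0" --pt "8.76 0 0 -0.04 0 0 0"

```text
clock: 30.65
tool_pos: [0.518, -0.3098, 0.0544]
orientation: [180.0, 0.0, 177.3]
force: [-0.1, 0.2, -0.1]
opening: 0.0868
```

move_arm --pt "8.76 0 0 -0.5 0 0 0" --pt "8.76 0 0 -2 0 0 0" --pt "8.76 0 0 -5 0 0 0" --pt "8.76 -1.5 0 -9 0 0 0" --pt "8.76 -4.5 0 -13 0 0 0" --pt "8.76 -7 0 -16 0 0 0" --pt "8.76 -8 0 -17 0 0 0" --pt "8.76 -8 0 -17 0 0 0"

```text
clock: 31.65
tool_pos: [0.5981, -0.3135, 0.2248]
orientation: [180.0, 0.0, 177.3]
force: [0.4, 0.1, -0.4]
opening: 0.0875
```

move_arm --pt "8.76 0 0 0 0 0 0" --pt "8.76 0 0 0 0 0 0" --pt "8.76 0 0 0 0 0 0" --pt "8.76 0 0 0 0 0 0" --pt "8.76 0 0 0 0 0 0" --pt "8.76 0 0 0 0 0 0" --pt "8.76 0 0 0 0 0 0" --pt "8.76 0 0 0 0 0 0"

```text
clock: 32.65
tool_pos: [0.5979, -0.3136, 0.2244]
orientation: [180.0, -0.0, 177.3]
force: [0.6, 0.9, -0.4]
opening: 0.0874
```

```bash
python3 - <<'E'
from plant import cams
from h import *
import pickle
s=cams.snapshot("wrist");pickle.dump(s,open("w9.pkl","wb"))
b=cv2.cvtColor(s["frame"],cv2.COLOR_RGB2BGR)
cv2.imwrite("pics/w9.png",cv2.resize(b[0:230,190:370],None,fx=2.6,fy=2.6,interpolation=2))
s=cams.snapshot("scene");b=cv2.cvtColor(s["frame"],cv2.COLOR_RGB2BGR)
cv2.imwrite("pics/sc9.png",cv2.resize(b[190:310,90:240],None,fx=4,fy=4,interpolation=2))
delta([0.6,-.31,.22],177.3)
E
```

```text
t 32.75 pos [ 0.5979 -0.3136  0.2244] [180.    -0.   177.29] F [0.  0.3 0.6] open 8.76
delta cm [-0.19  0.37  0.44] rot [ 0.     -0.     -0.0001]
```

View pics/w9.png

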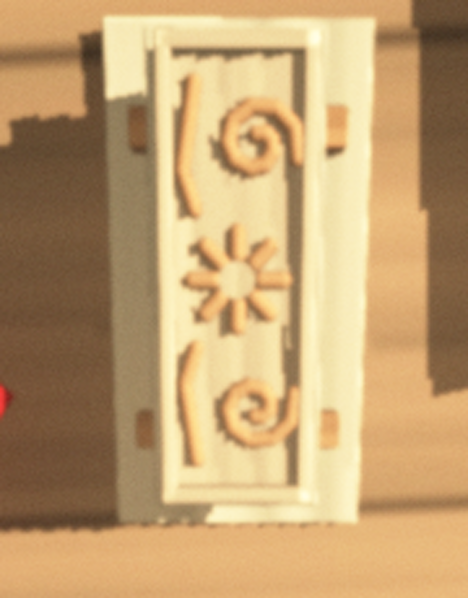

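View pics/sc9.png

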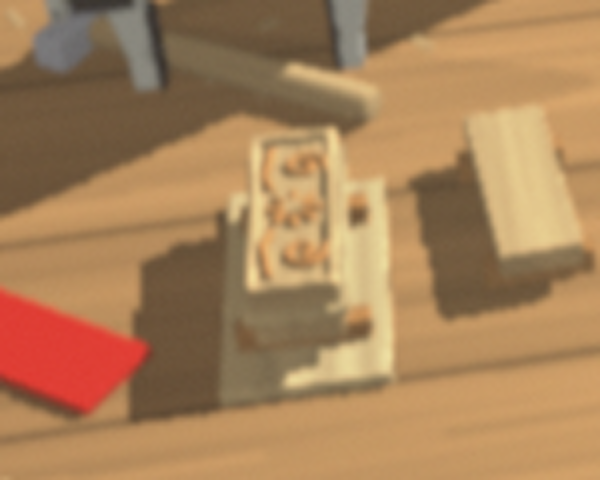

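```bash
python3 - <<'E'
from h import *
import pickle
s=pickle.load(open("w9.pkl","rb"))
for n,z,q in(("panel",.070,[(156,28),(322,28),(315,502),(164,501)]),("sheet L/R edges",.052,[(146,28),(327,90),(320,440),(160,440)])):
    P=ray(s,np.array(q)/2.6+[190,0],z);print(n,P.round(4).tolist(),P.mean(0))
    if n=="panel": print(np.linalg.norm(np.roll(P,-1,0)-P,axis=1),[np.degrees(np.arctan2(*(P[a]-P[b])[1::-1])) for a,b in((3,0),(2,1))])
uv=np.array([(103,17),(375,17),(357,522),(117,521)])/2.6+[190,0];print(ray(s,uv,.01).mean(0))
E
```

```text
panel [[0.4426, -0.3318, 0.07], [0.4451, -0.2803, 0.07], [0.5946, -0.2865, 0.07], [0.5917, -0.3393, 0.07]] [ 0.51849295 -0.30948975  0.07      ]
[0.05152387 0.14967758 0.05295779 0.1493331 ] [np.float64(-2.88807235539832), np.float64(-2.3392618706188615)]
sheet L/R edges [[0.4373, -0.3363, 0.052], [0.4587, -0.2774, 0.052], [0.5753, -0.2826, 0.052], [0.5725, -0.3409, 0.052]] [ 0.51095454 -0.30929029  0.052     ]
[ 0.51831959 -0.30981146  0.01      ]
```

Panel (0.5185, −0.3095), yaw −2.6°. First panel (0.518, −0.310), yaw −2.7°. Everything lines up to within 1 mm, so I'm handing in.

```bash
python3 - <<'E'
from plant import job
print(job.close_job())
E
```

```text
the job is handed in; nothing more can be done
None
```

The separator sheet now lies flat on the first carved panel. The second carved panel is stacked on the sheet, carved face up. The job was handed in at about 33 s of the 64 s allowed, with the gripper open and clear of everything.

- **Set-down:** both pieces were lowered until light contact and then released. The wrist force read about 6 N for the sheet and 5 N for the panel.
- **Alignment:** in the last wrist pictures, all three pieces lined up within about 1 mm and 0.2°:

| Piece | Centre x, y (m) | Yaw (°) |
|---|---|---|
| First panel, before stacking | 0.518, −0.310 | −2.7 |
| Separator sheet | 0.519, −0.3105 | −2.7 |
| Second panel | 0.5185, −0.3095 | −2.6 |

- **Weaker checks:**
  - The first panel was mostly hidden under the stack. That it did not move rests on the board and sheet checks and the low contact forces, not on a direct measurement.
  - The second panel's two long edges, read by eye, differed by 0.5° in angle, so its yaw is an average.
  - The camera calibration itself is only good to about 2 mm.
- No check failed.

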